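Clip the stray label clip onto the bare basket post

TASK

A sprung label clip has been pushed tail first under the low wooden step shelf, so that only its nose shows. Draw it out and set it down on the worktop clear of the shelf, then take it by its two handles, squeeze it open and clip it, level and about halfway up, onto the post of the wire basket that has no clip yet, pushed fully home so that the post sits deep in the jaws. Let it go there, and leave everything else where it is.

Things in the scene. Friction and masses are not known exactly. Their poses are not given: they have to be found in the camera images.
- clip: Loose sprung clip of dark steel, like a large clothes peg on its side: 94 mm long, 28 mm high, 90 g. Origin on its upright hinge axis (z), at the underside; +x along its closed middle to the nose. Round hinge barrel, radius 12 mm, white cap at 31 mm. The frame is fixed to the -y arm: open by q, the middle line is at yaw +q/2. Starts with its handles under the step shelf, nose out in front.
- clip_nose (a point): Midway between the closed jaws, 22 mm ahead of the hinge axis, 14 mm above the underside: where the clip can be held without opening it. The jaws run from 6 to 36 mm ahead of the hinge and are about 25 mm wide outside when closed.
- clip_seat (a point): Where the post belongs in the jaws: 19.5 mm ahead of the hinge axis, 14 mm above the underside. Here a 14 mm post touches the hinge barrel, between flat jaw faces. Rounded lips 31 mm ahead of the hinge keep it in; they stand 24 mm apart when fully open.
- clip_handles (a point): Midway between the two flat splayed handles, 45 mm behind the hinge axis, 14 mm above the underside: the place to squeeze. The handles run from 8 to 58 mm behind the hinge; closed, they are 57 mm wide outside here and 65 mm at the tail. At the opening stop they are parallel, 28 mm wide outside. Squeezing here takes about 12 N.
- clip_jaw (a joint): Opening of the clip, rad: 0 closed and empty, about 0.2 when shut on a post, 0.7 fully open (stop). A spring closes it.
- riser: Low fixed wooden step shelf, open at front and back: 140 mm deep (x), 200 mm wide (y), top at 62 mm, 52 mm free height under it, 10 mm side panels. Origin under its centre on the worktop; its front edge is at x = -70 mm, and -x points out of the front.
- basket_a: Fixed wire basket with bottles, 160 mm wide (y), wires 75 mm high from x = -50 to +60 mm, bottles to about 185 mm. Origin on the worktop under it; -x is its front. Its upright round steel post (diameter 14 mm, 130 mm high, free on all sides) stands 100 mm in front of the origin on a foot 8 mm high (radius 24 mm).
- basket_a_post (a point): On the axis of basket_a's post, 75 mm above the worktop (halfway up).
- basket_b: Fixed wire basket of the same make as basket_a, same sizes and post, with other bottles.
- basket_b_post (a point): On the axis of basket_b's post, 75 mm above the worktop (halfway up).
- fitted_clip: A clip of the same make already fitted to one of the two posts, its handles towards the front; it stays there. Origin on its hinge axis at its underside, 19.5 mm in front of the post it sits on. The other post is the bare one.
- tin_1: Bystander: small tin on the step shelf, diameter 38 mm, 55 mm high; origin at its underside.
- tin_2: Bystander: small amber jar on the step shelf, diameter 42 mm, 65 mm high; origin at its underside.
- sauce: Bystander: sauce bottle behind and between the baskets, diameter 44 mm, 150 mm high; origin at its underside.
- fish_tin: Bystander: flat tin near the robot, diameter 72 mm, 40 mm high; origin at its underside.
- mug: Bystander: white mug, diameter 80 mm, 85 mm high; origin at its underside.
- jam: Bystander: jam jar, diameter 66 mm, 90 mm high; origin at its underside.

How it is judged:
By the outcome, as a careful person would: the job done as asked, in the order asked, and still so for the second after the job is handed in, with the robot touching nothing.
It also fails if it takes over 69 s, if anything falls off the work surface, if the arm or the gripper's body presses on something with over 40 N, if the wrist force passes 120 N, or if a joint passes its speed limit or range.

ROBOT

A 6-joint arm with a two-finger parallel gripper is mounted at the origin on the work surface. World frame = base frame: x ahead of the robot, y to its left, z up, the work surface at z = 0. Lengths are in m, angles in rad, forces in N, time in s.
With the tool pointing down it reaches from about 0.25 to 0.725 m from the base axis. Payload 4 kg.
Tool frame: the origin (TCP) lies midway between the tips of the shut fingers; the grasp point (between the pads) lies 19 mm behind it (bot.grip_depth is the distance from the TCP to the grasp point, in m); z points along the fingers, y is the line along which they close (so a half turn about z gives the same grasp; the last joint's range is limited). The gripper opens to 85 mm and grips with 20 to 120 N. Pads are 22 mm wide; open, the fingers measure 114 mm over their backs; the gripper's body (76 mm by 85 mm) begins 54 mm behind the grasp point. The pads swing forward as they close: fully open they stand 13 mm farther back than shut.
Start: joints at [-1.105, 0.241, 0.005, 1.335, 0, 1.571], TCP at [0.225, -0.447, 0.209] pointing down, gripper open.
Joint ranges: [-2.72, 2.72], [-1.05, 1.87], [-1.09, 1.28], [-1.99, 2.15], [-1.42, 1.44], [-3.14, 3.14]. Speed limits (rad/s): [2.79, 2.79, 3.14, 3.14, 3.14, 3.14].

INTERFACE

Orientations are given as a unit quaternion [x, y, z, w].
In Python, from workcell import bot gives the robot as it stands.
- The arm moves only by the shell command python3 -m creep 'ROWS'. ROWS is JSON, one flat list of numbers, 5 for each row, row after row: the shift along the world's x, y, z in m, then the turn about the world's z in rad, then the finger opening in m, from 0 to 0.0854. In form: [x, y, z, twist, claw, x, y, z, twist, claw, ...]. A call has 1 to 10 rows; each row is the pose to reach, as a shift and turn from the pose commanded when the call began; what a row does not reach only later rows make up. A row lasts 1/12 s, in which the tool goes at most 41.7 mm and 7.16 degrees, less where a joint would pass 70% of its speed; a pose out of reach is approached as far as the arm can. A call with a gripper value outside its range is refused whole. The fingers move at their own pace and stop on an object; the grip force is fixed at half the most. Time passes only in rows, so rows that repeat a pose let the fingers close. It gives the time, the measured TCP pose, the force, the opening and the grip force at its end, in the units of the state.
- bot.get_obs(): the state, without advancing time (a new reading comes with each control period).
- bot.camera(name): name is "side" or "top"; returns a dict with "pixels" (480x640x3 uint8, red, green, blue), "camera_matrix" (3x3 intrinsics, pixels), "extrinsics" (4x4, takes a point from world to camera coordinates). Camera axes: x right, y down, z forward; pixel columns grow to the right and rows downward; lengths in m; the calibration is good to about 2 mm. A picture is of the moment at which its call begins. There is no depth.
- bot.job_done(): hands the job in; it is judged then, once.
Trained networks look in the newest picture that a camera, given by its name, has taken for a name from the list of things; names that differ only in an ending like _2 or _b are one class to them, and where a whole thing is asked for, a point or a joint stands for the part that bears it (a point fixed in the world has none). Each returns a list of dicts, best first, with "score" (0 to 1); they miss things now and then, are a little off and sometimes report something else, mostly with a low value. They report only what shows in the picture. A call takes as long as a camera call.
- bot.look_for(camera, thing): "centre" ([column, row] as shares, 0 to 1, of the picture: columns of its width, rows of its height, amid what is visible of it).
- bot.place_of(camera, thing): "centre" ([column, row] as shares, 0 to 1, of the picture: columns of its width, rows of its height: a listed point, or the origin of a listed thing).
The state is a dict: "clock": time; "joint_pos": joint angles; "joint_vel": joint speeds; "tau": joint torques, N m; "eef_pos": TCP position; "tool_rot": TCP orientation; "ft_force": force on the tool from outside, world axes, zero at the start; "ft_torque": the same for the moment, N m; "grip_width": finger opening in m; "grasp_force": force on a finger pad.
Only numpy, scipy, OpenCV 4.12 (cv2) and the standard library are available. Lean on these libraries where they do the work, as an engineer would, in place of code of your own. Each camera call takes 0.05 s, during which the arm holds its last target. There are 200 camera calls.

## Working session

There is one attempt and no reset: what is moved stays moved. The work goes in short steps, Python scripts to look and compute and a shell command to move; the robot and the scene stay as the last step left them, time stands still between calls to the robot, and variables do not carry over. Pictures are saved under pics/ and viewed, at most 10 in all, crops included, and the job is handed in when it is done.

```bash
mkdir -p pics; ls; cat > h.py <<'E'
import numpy as np, cv2
from workcell import bot
def snap(n,f=None):
    c=bot.camera(n)
    if f: cv2.imwrite('pics/'+f,c['pixels'][:,:,::-1])
    return c
def proj(c,p):
    e=np.array(c['extrinsics']);q=e[:3,:3]@np.array(p)+e[:3,3];u=np.array(c['camera_matrix'])@q;return u[:2]/u[2]
def ray(c,uv):
    e=np.array(c['extrinsics']);K=np.array(c['camera_matrix']);R=e[:3,:3]
    return -R.T@e[:3,3], R.T@np.linalg.solve(K,[uv[0],uv[1],1])
def atz(c,uv,z):
    o,d=ray(c,uv);return o+d*(z-o[2])/d[2]
def tri(c1,u1,c2,u2):
    A=[];b=[]
    for c,u in((c1,u1),(c2,u2)):
        o,d=ray(c,u);d/=np.linalg.norm(d);P=np.eye(3)-np.outer(d,d);A.append(P);b.append(P@o)
    return np.linalg.lstsq(np.vstack(A),np.hstack(b),rcond=None)[0]
Z=dict(clip=0,clip_nose=.014,clip_seat=.014,clip_handles=.014,riser=0,basket_a=0,basket_a_post=.075,fitted_clip=.061,tin_1=.062,tin_2=.062,sauce=0,fish_tin=0,mug=0,jam=0)
E
python3 - <<'E'
from h import *
np.set_printoptions(precision=4,suppress=True)
c={n:snap(n,n+'0.png') for n in('top','side')}
for t in Z:
    for n in c:
        for r in bot.place_of(n,t)[:3]:
            uv=np.array(r['centre'])*[640,480];print(t,n,round(r['score'],2),uv.round(1),atz(c[n],uv,Z[t]))
for n in c:print(n,ray(c[n],[320,240]))
E
```

```text
pics
clip top 0.71 [170.7 274.2] [0.4718 0.3123 0.    ]
clip top 0.43 [428.9 248.6] [ 0.5273 -0.3228  0.    ]
clip top 0.2 [128.2 230.6] [0.581  0.4201 0.    ]
clip side 0.5 [267.1 342.5] [0.4827 0.3059 0.    ]
clip_nose top 0.8 [172.  275.5] [0.4682 0.3046 0.014 ]
clip_nose side 0.63 [272.1 344.1] [0.4634 0.3129 0.014 ]
clip_seat top 0.5 [170.4 277.5] [0.4635 0.3084 0.014 ]
clip_seat side 0.87 [271.8 340.3] [0.4696 0.3033 0.014 ]
clip_handles top 0.79 [155.5 256.1] [0.5159 0.3456 0.014 ]
clip_handles side 0.76 [247.5 347.9] [0.513  0.3491 0.014 ]
clip_handles side 0.54 [313.  186.6] [ 0.6416 -0.293   0.014 ]
riser top 0.89 [158.6 241. ] [0.5541 0.3438 0.    ]
riser top 0.73 [293.7 208.6] [0.6309 0.0086 0.    ]
riser side 0.9 [235.7 345. ] [0.5501 0.3467 0.    ]
basket_a top 0.9 [419.1 202.3] [ 0.6426 -0.3025  0.    ]
basket_a top 0.88 [294.1 207.9] [0.6327 0.0076 0.    ]
basket_a side 0.94 [315.1 187.2] [ 0.6416 -0.3086  0.    ]
basket_a side 0.8 [273.7 248.1] [0.6286 0.0033 0.    ]
basket_a_post top 0.91 [432.7 240.2] [ 0.541  -0.3131  0.075 ]
basket_a_post top 0.5 [418.2 203.8] [ 
[... 742 characters left out ...]
.062 ]
sauce top 0.97 [346.1 182.9] [ 0.694  -0.1227  0.    ]
sauce top 0.46 [124.5 232.3] [0.5768 0.4293 0.    ]
sauce side 0.74 [273.2 215.6] [ 0.6995 -0.1231  0.    ]
fish_tin top 0.84 [350.1 306.9] [ 0.3875 -0.1267  0.    ]
fish_tin side 0.93 [363.  244.2] [ 0.396  -0.1262  0.    ]
fish_tin side 0.47 [215.2 316.4] [0.6462 0.2929 0.    ]
mug top 0.64 [121. 325.] [0.3496 0.4315 0.    ]
mug side 0.89 [293.5 408.2] [0.3403 0.4375 0.    ]
jam top 0.96 [481.4 279.8] [ 0.4496 -0.4476  0.    ]
jam side 0.57 [381.1 181.9] [ 0.4524 -0.4301  0.    ]
top (array([ 0.4466, -0.0446,  1.0959]), array([ 0.0955, -0.0101, -0.9956]))
side (array([0.0262, 0.9824, 1.1499]), array([ 0.2997, -0.6498, -0.6987]))
```

View pics/top0.png

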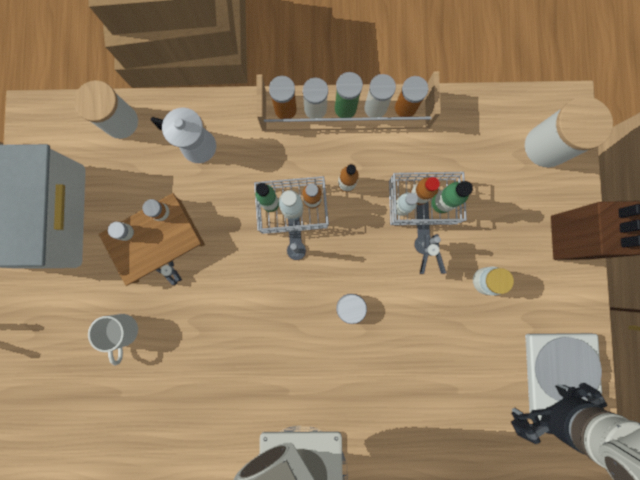

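View pics/side0.png

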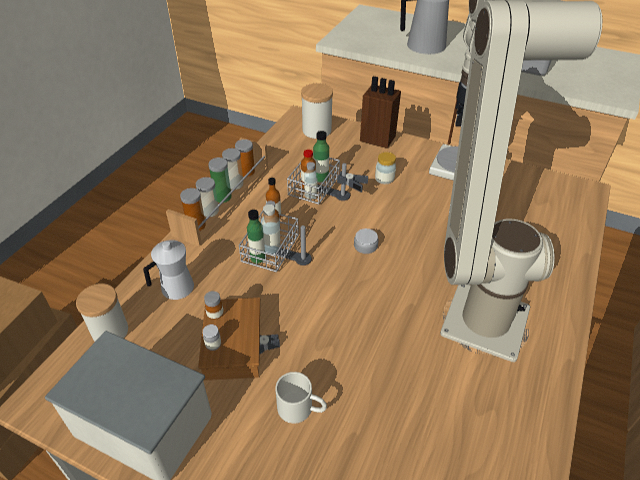

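```bash
python3 - <<'E'
from h import *
a=cv2.imread('pics/top0.png')[190:320,110:240];cv2.imwrite('pics/cr.png',np.hstack([cv2.resize(a,(400,400),interpolation=2),cv2.resize(cv2.imread('pics/side0.png')[300:400,210:310],(400,400),interpolation=2)]))
E
```

```text
(no output)
```

View pics/cr.png

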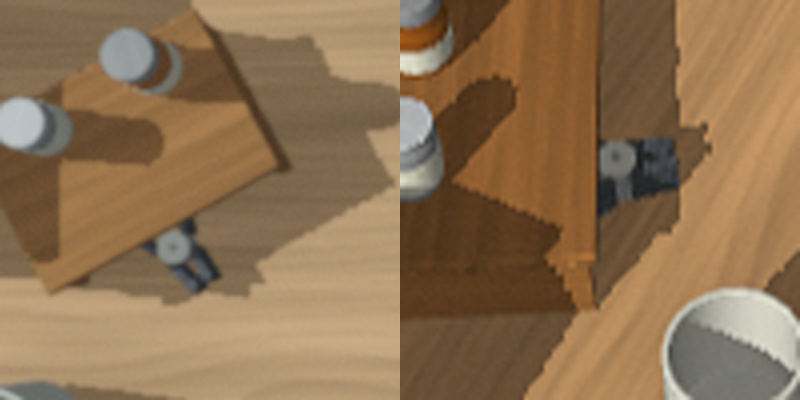

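The top view shows the shelf at (150,240). The clip's cap is at about (166,270), with its nose pointing to (177,281). The bare post is at (297,245) and the fitted clip at (433,250). The mug is at (108,333).

```bash
python3 - <<'E'
from h import *
np.set_printoptions(precision=4,suppress=True)
c={n:snap(n) for n in('top','side')}
def blob(n,uv,r,lo):
    im=c[n]['pixels'].astype(int);u,v=map(int,uv);s=im[v-r:v+r+1,u-r:u+r+1]
    m=(s.min(2)>lo)&(s.max(2)-s.min(2)<25);y,x=np.nonzero(m);print(n,m.sum());return np.array([x.mean()+u-r,y.mean()+v-r])
ct=blob('top',(166,270),6,95);cs=blob('side',(264,339),6,95)
print(ct,cs,'cap',tri(c['top'],ct,c['side'],cs),atz(c['top'],ct,.031),atz(c['side'],cs,.031))
# nose direction from several looks
t=atz(c['top'],(176.6,281),.028);print('nose tip',t)
for nm in('basket_a_post','basket_a','clip_nose'):
  for n in c:
    for r in bot.place_of(n,nm)[:3]:
        uv=np.array(r['centre'])*[640,480];print(nm,n,r['score'],uv,atz(c[n],uv,Z[nm]))
from numpy import uint8
for (n,b) in(('top',(270,330,210,270)),('side',(280,330,210,270))):
    s=c[n]['pixels'][b[2]:b[3],b[0]:b[1],::-1];cv2.imwrite('pics/p%s.png'%n,cv2.resize(s,None,fx=7,fy=7,interpolation=cv2.INTER_NEAREST))
h=[cv2.resize(cv2.imread('pics/p%s.png'%n),(400,480)) for n in c];cv2.imwrite('pics/post.png',np.hstack(h))
E
```

```text
top 98
side 56
[165.7959 269.9592] [263.7679 339.4821] cap [0.4828 0.3164 0.0259] [0.4813 0.3141 0.031 ] [0.4821 0.3198 0.031 ]
nose tip [0.4547 0.2887 0.028 ]
basket_a_post top 0.67 [433.28  241.392] [ 0.5382 -0.3143  0.075 ]
basket_a_post side 0.86 [345.792 177.6  ] [ 0.534  -0.3104  0.075 ]
basket_a top 0.66 [292.224 209.712] [0.6281 0.0123 0.    ]
basket_a top 0.55 [420.928 202.32 ] [ 0.6425 -0.3071  0.    ]
basket_a side 0.67 [315.328 188.112] [ 0.6387 -0.3046  0.    ]
basket_a side 0.61 [270.976 249.888] [0.6324 0.0134 0.    ]
basket_a side 0.3 [213.696 317.904] [0.647  0.2987 0.    ]
clip_nose top 0.78 [173.12  275.376] [0.4685 0.3018 0.014 ]
clip_nose side 0.67 [272.704 340.992] [0.4666 0.3041 0.014 ]
```

View pics/post.png

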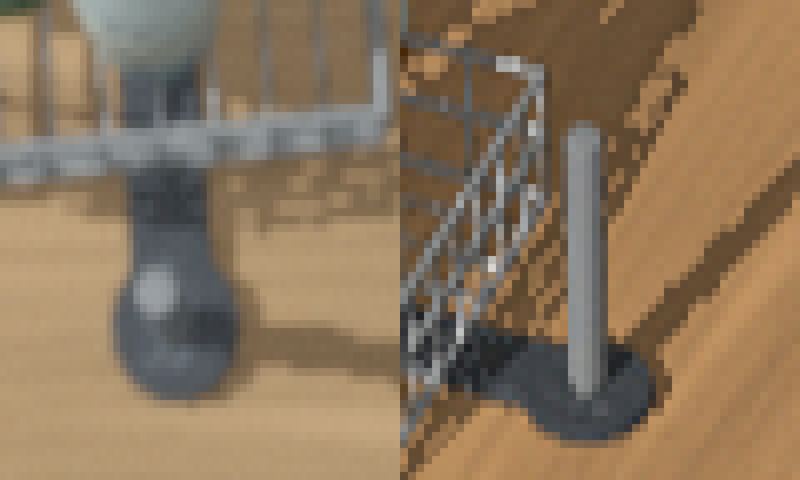

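```bash
python3 - <<'E'
from h import *
from scipy.spatial.transform import Rotation as R
np.set_printoptions(precision=4,suppress=True)
c={n:snap(n) for n in('top','side')}
T,S=c['top'],c['side']
print('post top',atz(T,(293.2,246.),.13),atz(S,(302.9,226.5),.13),tri(T,(293.2,246.),S,(302.9,226.5)))
print('foot',atz(T,(296.6,250.8),.008),atz(S,(303.5,259.2),.008))
a,b=atz(T,(127,283.5),.062),atz(T,(203,244),.062);d=a-b;print('riser front',a,b,'out yaw',np.degrees(np.arctan2(d[1],d[0]))+90)
# basket front rail in top, z=.075
a,b=atz(T,(257,233),.075),atz(T,(328,228),.075);d=a-b;print('basket front',a,b,np.degrees(np.arctan2(d[1],d[0]))-90)
o=bot.get_obs();M=R.from_quat(o['tool_rot']).as_matrix();print(o['clock'],o['eef_pos'],o['grip_width'],o['joint_pos']);print(M,'tool y yaw',np.degrees(np.arctan2(M[1,1],M[0,1])))
E
```

```text
post top [0.5269 0.004  0.13  ] [0.5284 0.0062 0.13  ] [0.528  0.0045 0.1286]
foot [0.5252 0.0019 0.008 ] [0.5253 0.0128 0.008 ]
riser front [0.45   0.3933 0.062 ] [0.5397 0.2178 0.062 ] out yaw 207.08086551151808
basket front [0.5625 0.09   0.075 ] [ 0.5721 -0.0737  0.075 ] 3.3455330682366764
2.0 [ 0.2246 -0.4467  0.2092] 0.08577498377192996 [-1.105   0.2406  0.005   1.3352  0.      1.5708]
[[ 0.8935  0.4491  0.    ]
 [ 0.4491 -0.8935 -0.    ]
 [ 0.      0.     -1.    ]] tool y yaw -63.31197059177036
```

```bash
python3 -m creep '[0.125,0.39,-0.03,0.14,0.06,0.125,0.39,-0.03,0.14,0.06,0.125,0.39,-0.03,0.14,0.06,0.125,0.39,-0.03,0.14,0.06,0.125,0.39,-0.03,0.14,0.06,0.125,0.39,-0.03,0.14,0.06,0.125,0.39,-0.03,0.14,0.06,0.125,0.39,-0.03,0.14,0.06,0.125,0.39,-0.03,0.14,0.06,0.125,0.39,-0.03,0.14,0.06]'; python3 -c "
from h import *
print(bot.get_obs()['joint_pos'])"
```

```text
clock: 2.83
eef_pos: [0.3499, -0.0544, 0.1794]
tool_rot: [0.954, 0.299, 0.001, 0.0]
ft_force: [-0.1, -0.5, -0.6]
grip_width: 0.06
grasp_force: 0.0
[-1.54616041e-01 -3.38856842e-02 -3.85457738e-01  1.21789316e+00
  3.19309486e-04  2.38048543e+00]
```

```bash
python3 -m creep '[0.111,0.354,-0.079,0.136,0.042,0.111,0.354,-0.079,0.136,0.042,0.111,0.354,-0.079,0.136,0.042,0.111,0.354,-0.079,0.136,0.042,0.111,0.354,-0.079,0.136,0.042,0.111,0.354,-0.079,0.136,0.042,0.111,0.354,-0.079,0.136,0.042,0.111,0.354,-0.079,0.136,0.042,0.111,0.354,-0.079,0.136,0.042,0.111,0.354,-0.079,0.136,0.042]'; python3 -c "
from h import *
print(bot.get_obs()['joint_pos'])
a=snap('top')['pixels'];b=snap('side')['pixels']
cv2.imwrite('pics/ap.png',np.hstack([cv2.resize(a[200:330,110:240],(400,400),interpolation=2),cv2.resize(b[270:400,210:340],(400,400),interpolation=2)])[:,:,::-1])"
```

```text
clock: 3.67
eef_pos: [0.4616, 0.3032, 0.0979]
tool_rot: [0.931, 0.365, 0.0, -0.001]
ft_force: [0.3, 0.4, 0.2]
grip_width: 0.0416
grasp_force: 0.0
[ 5.80106000e-01  4.13044490e-01 -4.98857000e-02  1.10666524e+00
  1.85042120e-03  2.97451482e+00]
```

View pics/ap.png

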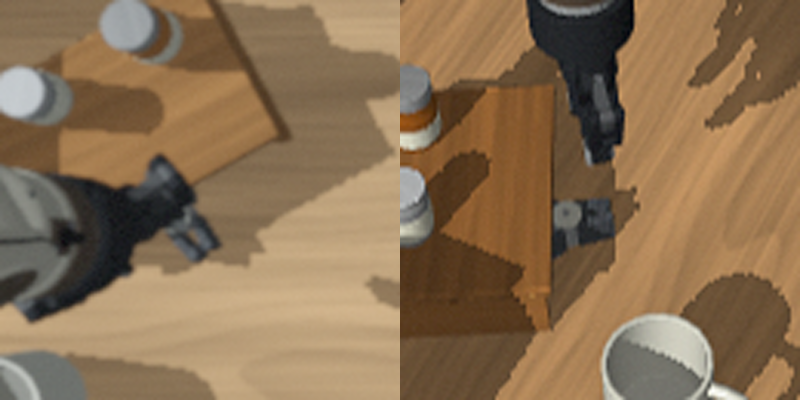

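The left view shows the gripper over the nose, clear of the shelf edge. The right view shows the nose below the fingers at about (600,215). I'll descend now.

```bash
python3 -m creep '[0,0,0,0,0.042,0,0,-0.03,0,0.042,0,0,-0.06,0,0.042,0,0,-0.075,0,0.042,0,0,-0.085,0,0.042,0,0,-0.094,0,0.042,0,0,-0.096,0,0.042,0,0,-0.096,0,0.042]' && python3 -m creep '[0,0,0,0,0.0,0,0,0,0,0.0,0,0,0,0,0.0,0,0,0,0,0.0,0,0,0,0,0.0,0,0,0,0,0.0]'
```

```text
clock: 4.43
eef_pos: [0.4608, 0.2968, 0.0047]
tool_rot: [0.932, 0.362, 0.0, -0.0]
ft_force: [-0.7, -0.1, 0.6]
grip_width: 0.0418
grasp_force: 0.0
clock: 4.93
eef_pos: [0.4621, 0.298, 0.006]
tool_rot: [0.932, 0.362, 0.002, -0.0]
ft_force: [0.3, -0.6, 6.3]
grip_width: 0.0
grasp_force: 3.3
```

```bash
python3 -c "
from h import *
a=snap('top')['pixels'];b=snap('side')['pixels']
cv2.imwrite('pics/ap2.png',np.hstack([cv2.resize(a[200:330,110:240],(400,400),interpolation=2),cv2.resize(b[290:390,230:330],(400,400),interpolation=2)])[:,:,::-1])"
```

```text
(no output)
```

View pics/ap2.png

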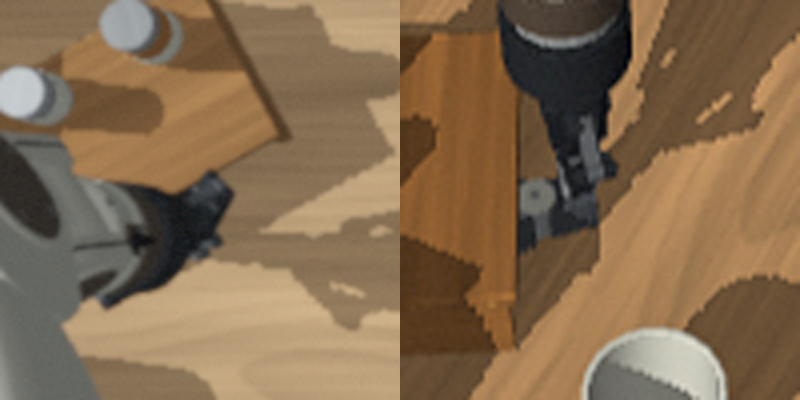

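```bash
cat > ov.py <<'E'
from h import *
def overlay(h,yaw,f,tcp=None,boxT=(110,190,130),boxS=(210,280,130),q=0,z0=0):
    d=np.array([np.cos(yaw),np.sin(yaw),0]);l=np.array([-d[1],d[0],0]);out=[]
    h=np.array([h[0],h[1],z0])
    for n,(x,y,s) in(('top',boxT),('side',boxS)):
        c=snap(n);k=400/s;im=cv2.resize(c['pixels'][y:y+s,x:x+s,::-1],(400,400),interpolation=2)
        P=lambda p:tuple(int(v) for v in ((proj(c,p)-[x,y]+.5)*k).round())
        for a,w,b,w2,z,col in((6,12,36,12,.028,(0,255,0)),(-8,12,-58,32,.028,(0,255,255))):
            for s_ in(1,-1):cv2.line(im,P(h+d*a/1e3+l*s_*w/1e3+[0,0,z]),P(h+d*b/1e3+l*s_*w2/1e3+[0,0,z]),col,1)
        cv2.circle(im,P(h+[0,0,.031]),4,(0,0,255),1)
        if tcp is not None:
            cv2.drawMarker(im,P(tcp),(255,0,255),0,10)
        out.append(im)
    cv2.imwrite('pics/'+f,np.hstack(out))
E
python3 - <<'E'
from ov import *
overlay((.482,.317),np.radians(-137.5),'ov1.png',bot.get_obs()['eef_pos'])
E
```

```text
(no output)
```

View pics/ov1.png

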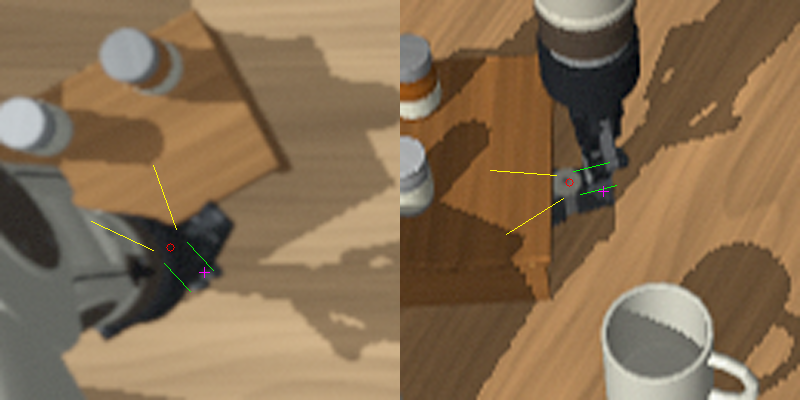

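```bash
python3 -m creep '[0,0,0,0,0.06,0,0,0,0,0.06,0,0,0,0,0.06,0,0,0.04,0,0.06,0,0,0.08,0,0.06,-0.01,-0.03,0.12,0,0.06,-0.03,-0.07,0.13,0,0.06,-0.05,-0.11,0.13,0,0.06,-0.05,-0.11,0.13,0,0.06]'
cat > m.py <<'E'
from h import *
np.set_printoptions(precision=4,suppress=True)
c={n:snap(n) for n in('top','side')}
def blob(n,uv,r=6,lo=95):
    im=c[n]['pixels'].astype(int);u,v=map(int,uv);s=im[v-r:v+r+1,u-r:u+r+1]
    m=(s.min(2)>lo)&(s.max(2)-s.min(2)<25);y,x=np.nonzero(m);return np.array([x.mean()+u-r,y.mean()+v-r])
def nets(names=('clip','clip_nose','clip_seat','clip_handles'),k=1,z=0):
  for t in names:
    for n in c:
      for r in bot.place_of(n,t)[:k]:
        uv=np.array(r['centre'])*[640,480];print(t,n,round(r['score'],2),uv.round(1),atz(c[n],uv,Z[t]+z))
E
python3 - <<'E'
from m import *
nets()
ct=blob('top',(166,270));cs=blob('side',(264,339));print(ct,cs,atz(c['top'],ct,.031),atz(c['side'],cs,.031))
o=[cv2.resize(c[n]['pixels'][y:y+60,x:x+50,::-1],(400,480),interpolation=cv2.INTER_CUBIC) for n,x,y in(('top',145,240),('side',245,310))]
cv2.imwrite('pics/re.png',np.hstack(o))
E
```

```text
clock: 5.88
eef_pos: [0.4081, 0.1839, 0.1352]
tool_rot: [0.932, 0.362, -0.001, 0.001]
ft_force: [0.1, 0.6, -1.4]
grip_width: 0.0598
grasp_force: 0.0
clip top 0.57 [171.7 277. ] [0.4648 0.3097 0.    ]
clip side 0.7 [235.  343.5] [0.5542 0.3435 0.    ]
clip_nose top 0.52 [177.4 275. ] [0.4693 0.2914 0.014 ]
clip_nose side 0.62 [271.4 341.8] [0.4683 0.3076 0.014 ]
clip_seat top 0.46 [170.6 275.4] [0.4686 0.3079 0.014 ]
clip_seat side 0.61 [268.5 339.6] [0.4782 0.305  0.014 ]
clip_handles top 0.63 [157.2 255.3] [0.5177 0.3416 0.014 ]
[166.5614 269.7982] [263.3654 338.6346] [0.4816 0.3123 0.031 ] [0.4842 0.3181 0.031 ]
```

View pics/re.png

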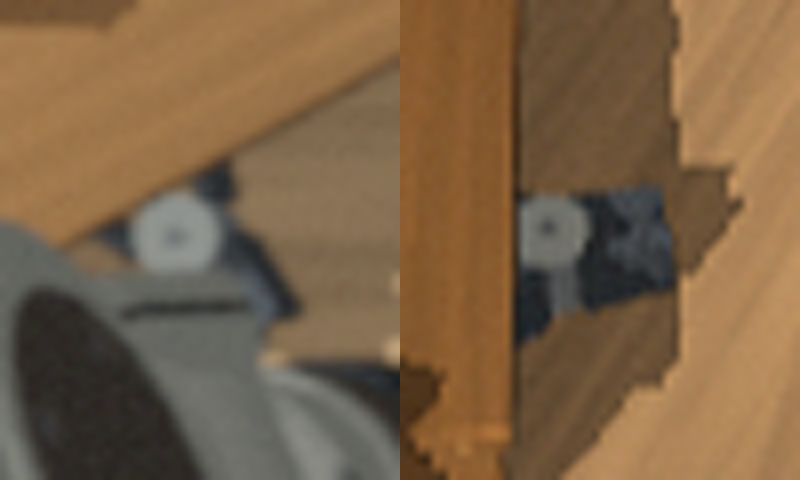

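The cap is now at about (166.4,268.2) in the top view and (263,337.6) in the side view, so the clip has barely moved. I'll re-estimate the hinge and regrasp deeper, reading the width as the fingers close.

```bash
python3 - <<'E'
from m import *
# cap by template: bright disc, saturation-free circle fit
for n,uv in(('top',(166,268)),('side',(263,338))):
    g=c[n]['pixels'].astype(float).min(2);x,y=uv[0]-12,uv[1]-12;s=cv2.resize(g[y:y+24,x:x+24],None,fx=8,fy=8,interpolation=cv2.INTER_CUBIC)
    m=(s>118).astype(np.uint8);k,l,st,ce=cv2.connectedComponentsWithStats(m);j=[i for i in range(1,k) if l[96+4,96+4]==i or abs(ce[i]-96).max()<24]
    for i in j:
        C=(ce[i]+.5)/8-.5+[x,y];print(n,st[i],C,atz(c[n],C,.031))
print(atz(c['top'],(166.4,268.2),.031),atz(c['side'],(263,337.6),.031))
E
```

```text
top [  64   68   81   61 3905] [166.5846 268.0975] [0.4857 0.3123 0.031 ]
side [77 84  4  6 18] [260.3403 336.3264] [0.4944 0.3153 0.031 ]
side [78 96  2  7 12] [260.3646 337.9375] [0.492  0.3195 0.031 ]
[0.4855 0.3128 0.031 ] [0.4866 0.3158 0.031 ]
```

```bash
python3 -m creep '[0.028,0.055,0,0,0.042,0.056,0.109,0,0,0.042,0.056,0.109,-0.03,0,0.042,0.056,0.109,-0.05,0,0.042,0.056,0.109,-0.08,0,0.042,0.056,0.109,-0.1,0,0.042,0.056,0.109,-0.115,0,0.042,0.056,0.109,-0.125,0,0.042,0.056,0.109,-0.131,0,0.042,0.056,0.109,-0.131,0,0.042]' && for i in 1 2 3; do python3 -m creep '[0,0,0,0,0.02,0,0,0,0,0.02]'; done
```

```text
clock: 7.32
eef_pos: [0.4659, 0.2959, 0.002]
tool_rot: [0.932, 0.363, -0.001, 0.0]
ft_force: [-0.2, 0.9, 0.8]
grip_width: 0.042
grasp_force: 0.0
clock: 7.48
eef_pos: [0.4672, 0.2969, 0.0044]
tool_rot: [0.932, 0.362, 0.001, -0.0]
ft_force: [-1.9, 0.4, 0.9]
grip_width: 0.0212
grasp_force: 28.0
clock: 7.65
eef_pos: [0.4672, 0.2969, 0.0044]
tool_rot: [0.932, 0.362, 0.001, -0.0]
ft_force: [-0.9, 0.3, 3.6]
grip_width: 0.0205
grasp_force: 29.5
clock: 7.82
eef_pos: [0.4672, 0.2969, 0.0043]
tool_rot: [0.932, 0.363, 0.001, -0.0]
ft_force: [-1.0, 0.5, 5.4]
grip_width: 0.0208
grasp_force: 30.1
```

```bash
python3 -m creep '[0,0,0.004,0,0.02,-0.007,-0.006,0.004,0,0.02,-0.015,-0.013,0.004,0,0.02,-0.025,-0.023,0.004,0,0.02,-0.04,-0.036,0.004,0,0.02,-0.055,-0.05,0.004,0,0.02,-0.07,-0.065,0.004,0,0.02,-0.085,-0.08,0.004,0,0.02,-0.09,-0.085,0.004,0,0.02]'
python3 - <<'E'
from m import *
nets()
o=[cv2.resize(c[n]['pixels'][y:y+100,x:x+100,::-1],(400,400),interpolation=cv2.INTER_CUBIC) for n,x,y in(('top',130,230),('side',250,270))]
cv2.imwrite('pics/dr.png',np.hstack(o))
E
```

```text
clock: 8.57
eef_pos: [0.3732, 0.2085, 0.0066]
tool_rot: [0.932, 0.362, -0.002, 0.001]
ft_force: [-0.3, -0.7, -1.5]
grip_width: 0.0209
grasp_force: 28.2
clip top 0.51 [159.9 212.1] [0.6263 0.3421 0.    ]
clip side 0.59 [313.3 328.4] [0.3964 0.2162 0.    ]
clip_nose top 0.52 [209.2 313.7] [0.3756 0.2131 0.014 ]
clip_nose side 0.85 [318.4 324.1] [0.3859 0.2076 0.014 ]
clip_seat top 0.74 [349.9 307.3] [ 0.3873 -0.1252  0.014 ]
clip_seat side 0.75 [318.5 324.7] [0.3847 0.2092 0.014 ]
clip_handles top 0.61 [193.4 293.9] [0.4233 0.2518 0.014 ]
clip_handles side 0.63 [291.4 334.2] [0.434  0.2655 0.014 ]
```

View pics/dr.png

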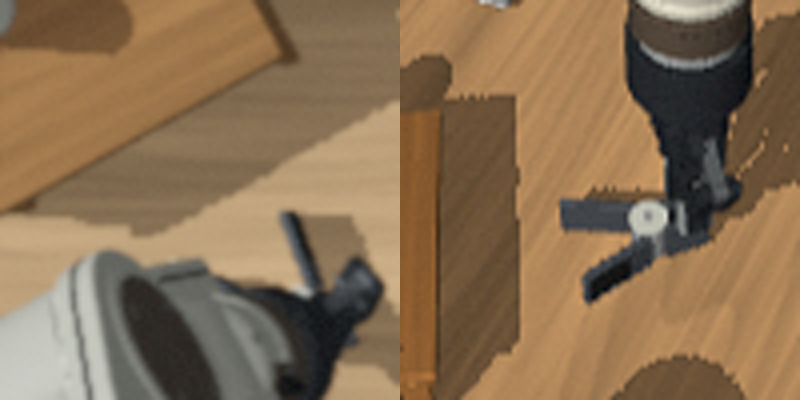

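The clip is out of the shelf, held by the nose with its handles trailing toward it; the cap is at (648,217) in the right view. Next I'll turn it so the nose faces +x and set it down.

```bash
python3 -m creep '[0.005,-0.01,0.03,0.0,0.02,0.01,-0.02,0.04,0.12,0.02,0.015,-0.03,0.04,0.24,0.02,0.02,-0.04,0.04,0.36,0.02,0.03,-0.05,0.04,0.48,0.02,0.043,-0.061,0.04,0.6,0.02,0.043,-0.061,0.04,0.72,0.02,0.043,-0.061,0.04,0.84,0.02,0.043,-0.061,0.04,0.96,0.02,0.043,-0.061,0.04,1.08,0.02]' && python3 -m creep '[0,0,0,0.12,0.02,0,0,0,0.24,0.02,0,0,0,0.36,0.02,0,0,0,0.48,0.02,0,0,0,0.6,0.02,0,0,0,0.72,0.02,0,0,0,0.84,0.02,0,0,0,0.96,0.02,0,0,0,1.08,0.02,0,0,0,1.2,0.02]' && python3 -m creep '[0,0,0,0.12,0.02,0,0,0,0.17,0.02,0,0,-0.02,0.17,0.02,0,0,-0.035,0.17,0.02,0,0,-0.04,0.17,0.02,0,0,-0.043,0.17,0.02,0,0,-0.043,0.17,0.02]'
python3 - <<'E'
from m import *
nets()
from scipy.spatial.transform import Rotation as R
o=bot.get_obs();M=R.from_quat(o['tool_rot']).as_matrix();print(o['joint_pos'],np.degrees(np.arctan2(M[1,1],M[0,1])))
E
```

```text
clock: 9.9
eef_pos: [0.4199, 0.1503, 0.0471]
tool_rot: [0.611, 0.792, -0.0, -0.0]
ft_force: [0.3, -0.1, -1.4]
grip_width: 0.0205
grasp_force: 28.2
clock: 10.73
eef_pos: [0.4198, 0.1505, 0.0471]
tool_rot: [0.057, 0.998, 0.0, 0.0]
ft_force: [-0.3, -0.1, -1.8]
grip_width: 0.0205
grasp_force: 28.2
clock: 11.32
eef_pos: [0.4192, 0.1502, 0.0045]
tool_rot: [-0.025, 1.0, -0.0, -0.001]
ft_force: [-0.2, -0.5, -0.8]
grip_width: 0.0208
grasp_force: 29.2
clip top 0.51 [239.4 305.5] [0.3936 0.1428 0.    ]
clip side 0.88 [324.6 308.8] [0.3969 0.1453 0.    ]
clip_nose top 0.45 [235.  295.1] [0.4193 0.1511 0.014 ]
clip_nose side 0.62 [271.6 248.2] [0.6267 0.0183 0.014 ]
clip_seat top 0.65 [232.9 298. ] [0.4125 0.1562 0.014 ]
clip_seat side 0.98 [317.  303.2] [0.4185 0.1472 0.014 ]
clip_handles top 0.44 [238.8 324. ] [0.3504 0.1418 0.014 ]
clip_handles side 0.74 [337.3 314.2] [0.3551 0.1575 0.014 ]
[ 0.3439  0.3431 -0.4518  0.7748 -0.      0.2937] 92.87340658464663
```

```bash
python3 -m creep '[0,0,0,0,0.04,0,0,0,0,0.045,0,0,0.01,0,0.045,0,0,0.05,0,0.06,0,0,0.09,0,0.085,0,-0.04,0.1,0,0.085,0,-0.08,0.1,0,0.085,0,-0.12,0.1,0,0.085,0,-0.12,0.1,0,0.085]'
cat > m2.py <<'E'
from m import *
from scipy.spatial.transform import Rotation as R
def cap(n,uv,z,thr=118,w=14):
    g=c[n]['pixels'].astype(float).min(2);x,y=int(uv[0])-w,int(uv[1])-w;s=cv2.resize(g[y:y+2*w,x:x+2*w],None,fx=8,fy=8,interpolation=cv2.INTER_CUBIC)
    sat=c[n]['pixels'].astype(float);sat=sat.max(2)-sat.min(2);ss=cv2.resize(sat[y:y+2*w,x:x+2*w],None,fx=8,fy=8)
    m=((s>thr)&(ss<40)).astype(np.uint8);k,l,st,ce=cv2.connectedComponentsWithStats(m)
    for i in range(1,k):
        if st[i][4]>800:
            C=(ce[i]+.5)/8-.5+[x,y];print('cap',n,st[i][2:],C.round(2),atz(c[n],C,z))
def dark(n,uv,z,w=30):  # principal axis of dark pixels
    im=c[n]['pixels'].astype(int);u,v=map(int,uv);s=im[v-w:v+w,u-w:u+w];m=(s.max(2)<85)&(s[...,0]<=s[...,2]+4)
    y,x=np.nonzero(m);p=np.array([atz(c[n],(a+u-w,b+v-w),z)[:2] for a,b in zip(x,y)]);return p
E
python3 - <<'E'
from m2 import *
nets(k=2)
for n in c: cap(n,proj(c[n],(.394,.149,.031)),.031)
p=dark('top',proj(c['top'],(.385,.15,.02)),.02);q=p-p.mean(0);print(len(p),p.mean(0),p.min(0),p.max(0));w,V=np.linalg.eigh(q.T@q);print(np.degrees(np.arctan(V[1,1]/V[0,1])))
E
```

```text
clock: 12.57
eef_pos: [0.4192, 0.0246, 0.1047]
tool_rot: [-0.021, 1.0, -0.001, 0.0]
ft_force: [0.0, 0.2, -0.8]
grip_width: 0.0848
grasp_force: 0.0
clip side 0.65 [327.  308.4] [0.3917 0.1414 0.    ]
clip_nose side 0.87 [314.6 305.9] [0.4203 0.1581 0.014 ]
clip_seat side 0.76 [314.7 303.6] [0.4235 0.151  0.014 ]
clip_seat side 0.17 [338.4 314.3] [0.3524 0.1565 0.014 ]
clip_handles side 0.89 [341.4 314.3] [0.3453 0.1531 0.014 ]
cap top [   54   224 10929] [222.56 305.06] [0.3966 0.1775 0.031 ]
cap top [   57   224 11716] [230.18 305.58] [0.3952 0.1594 0.031 ]
cap top [  108   224 19892] [241.92 305.29] [0.3956 0.1315 0.031 ]
cap side [  75  116 4748] [323.58 303.99] [0.396  0.1546 0.031 ]<stdin>:4: RuntimeWarning: Mean of empty slice.
  ret = ret.dtype.type(ret / rcount)
Traceback (most recent call last):
ValueError: zero-size array to reduction operation minimum which has no identity
```

```bash
python3 -m creep '[-0.02,0.04,0,0,0.085,-0.045,0.08,0,0,0.085,-0.07,0.119,0,0,0.085,-0.07,0.119,0,0,0.085,-0.07,0.119,-0.03,0,0.085,-0.07,0.119,-0.06,0,0.085,-0.07,0.119,-0.08,0,0.085,-0.07,0.119,-0.092,0,0.085,-0.07,0.119,-0.099,0,0.085,-0.07,0.119,-0.099,0,0.085]' && python3 -m creep '[0,0,0,0,0.06,0,0,0,0,0.055,0,0,0,0,0.05]' && python3 -m creep '[0,0,0,0,0.04,0,0,0,0,0.03,0,0,0,0,0.025,0,0,0,0,0.025]'  && python3 -m creep '[0,0,0,0,0.02,0,0,0,0,0.02,0,0,0,0,0.02]'
python3 - <<'E'
from m2 import *
nets(k=2)
for n in c: cap(n,proj(c[n],(.394,.149,.031)),.031)
E
```

```text
clock: 13.9
eef_pos: [0.3483, 0.1492, 0.004]
tool_rot: [-0.026, 1.0, -0.001, -0.001]
ft_force: [-0.0, -0.3, -0.8]
grip_width: 0.0848
grasp_force: 0.0
clock: 14.15
eef_pos: [0.3506, 0.1497, 0.0061]
tool_rot: [-0.025, 1.0, 0.0, 0.001]
ft_force: [0.6, -0.2, -0.0]
grip_width: 0.0515
grasp_force: 0.0
clock: 14.48
eef_pos: [0.3498, 0.1493, 0.0055]
tool_rot: [-0.025, 1.0, 0.0, 0.0]
ft_force: [-0.3, -1.0, 0.2]
grip_width: 0.025
grasp_force: 0.0
clock: 14.73
eef_pos: [0.3495, 0.1492, 0.0052]
tool_rot: [-0.025, 1.0, -0.0, -0.0]
ft_force: [1.5, -0.1, -0.2]
grip_width: 0.0201
grasp_force: 0.0
clip top 0.61 [240.3 307.2] [0.3896 0.1406 0.    ]
clip side 0.64 [325.3 308.1] [0.3962 0.1424 0.    ]
clip_nose top 0.87 [235.1 296.2] [0.4167 0.151  0.014 ]
clip_nose side 0.67 [314.7 307.9] [0.4172 0.1641 0.014 ]
clip_seat top 0.8 [235.8 299.1] [0.4098 0.1492 0.014 ]
clip_seat top 0.44 [432.1 239. ] [ 0.5496 -0.3278  0.014 ]
clip_seat side 0.79 [315.2 305.2] [0.4199 0.1552 0.014 ]
clip_handles top 0.69 [234.9 321.6] [0.3562 0.1512 0.014 ]
clip_handles side 0.87 [339.9 314. ] [0.3491 0.1539 0.014 ]
clip_handles side 0.18 [216.7 316.8] [0.6344 0.3006 0.014 ]
cap top [  97   96 7070] [235.83 305.64] [0.3949 0.146  0.031 ]
cap side [  66  116 4279] [323.13 304.18] [0.3968 0.1557 0.031 ]
```

```bash
python3 - <<'E'
from m2 import *
o=bot.get_obs();t=o['eef_pos'];print(t,o['grip_width'])
o=[]
for n,x,y in(('top',205,280),('side',300,270)):
    im=cv2.resize(c[n]['pixels'][y:y+60,x:x+50,::-1],(400,480),interpolation=cv2.INTER_CUBIC)
    for dz,col in((0,(255,0,255)),(.019,(0,255,0)),(.028-t[2],(0,255,255))):
        p=((proj(c[n],t+[0,0,dz])-[x,y]+.5)*8).astype(int);cv2.drawMarker(im,tuple(map(int,p)),col,0,12)
    o.append(im)
cv2.imwrite('pics/hd.png',np.hstack(o))
E
```

```text
[0.3496 0.1493 0.0052] 0.01971652430601116
```

View pics/hd.png

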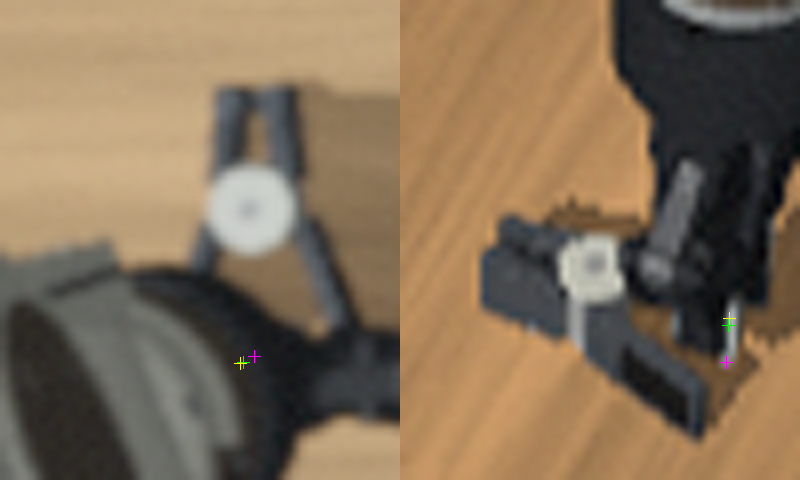

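The near finger sits inside the near handle, and its tip at about (700,350) is well above the TCP mark at (727,362). The fingers therefore passed over the clip, so the tips are higher than I assumed. I'll lift, open and probe lower in small steps, watching the force.

```bash
python3 -c "
from workcell import bot;print(bot.grip_depth)"; python3 -m creep '[0,0,0.03,0,0.02,0,0,0.05,0,0.04,0,0,0.05,0,0.085,0,0,0.05,0,0.085,0,0,0.05,0,0.085,0,0,0.03,0,0.085,0,0,0.01,0,0.085,0,0,0,0,0.085,0,0,0,0,0.085]' && python3 -m creep '[0,0,-0.004,0,0.085,0,0,-0.004,0,0.085]' && python3 -m creep '[0,0,-0.004,0,0.085,0,0,-0.004,0,0.085]' && python3 -m creep '[0,0,-0.003,0,0.085,0,0,-0.003,0,0.085]'
```

```text
0.0187
clock: 16.08
eef_pos: [0.3463, 0.1479, 0.0023]
tool_rot: [-0.025, 1.0, -0.001, -0.003]
ft_force: [-0.7, 0.9, 0.5]
grip_width: 0.0847
grasp_force: 0.0
clock: 16.25
eef_pos: [0.3491, 0.1491, 0.0007]
tool_rot: [-0.025, 1.0, -0.0, -0.001]
ft_force: [0.4, 0.2, -0.3]
grip_width: 0.0851
grasp_force: 0.0
clock: 16.42
eef_pos: [0.3497, 0.1494, -0.0028]
tool_rot: [-0.025, 1.0, 0.0, 0.0]
ft_force: [0.1, 0.1, 0.3]
grip_width: 0.0852
grasp_force: 0.0
clock: 16.58
eef_pos: [0.3496, 0.1493, -0.0059]
tool_rot: [-0.025, 1.0, 0.0, 0.0]
ft_force: [-1.1, -0.5, 0.1]
grip_width: 0.0849
grasp_force: 0.0
```

```bash
for i in 1 2; do python3 -m creep '[0,0,-0.003,0,0.085,0,0,-0.003,0,0.085]';done; python3 -m creep '[0,0,0,0,0.058,0,0,0,0,0.058,0,0,0,0,0.055]'; python3 -m creep '[0,0,0,0,0.048,0,0,0,0,0.048]'
```

```text
clock: 16.75
eef_pos: [0.3494, 0.1492, -0.009]
tool_rot: [-0.025, 1.0, -0.0, -0.0]
ft_force: [0.3, -0.5, 0.1]
grip_width: 0.085
grasp_force: 0.0
clock: 16.92
eef_pos: [0.3494, 0.1492, -0.0121]
tool_rot: [-0.025, 1.0, -0.0, -0.0]
ft_force: [-0.3, -0.4, -0.2]
grip_width: 0.0848
grasp_force: 0.0
clock: 17.17
eef_pos: [0.3495, 0.1496, -0.0112]
tool_rot: [-0.025, 1.0, 0.0, -0.0]
ft_force: [-3.9, 0.1, 11.4]
grip_width: 0.0551
grasp_force: 8.2
clock: 17.33
eef_pos: [0.3497, 0.1498, -0.0108]
tool_rot: [-0.025, 1.0, 0.001, 0.0]
ft_force: [-3.1, 1.3, 11.0]
grip_width: 0.0482
grasp_force: 9.2
```

```bash
python3 -m creep '[0,0,0.001,0,0.042,0,0,0.001,0,0.04]'; python3 -m creep '[0,0,0.001,0,0.036,0,0,0.001,0,0.033]';python3 -m creep '[0,0,0,0,0.028,0,0,0,0,0.02,0,0,0,0,0.015]'; python3 - <<'E'
from m2 import *
nets(k=2)
for n in c: cap(n,proj(c[n],(.394,.149,.031)),.031)
E
```

```text
clock: 17.5
eef_pos: [0.3498, 0.1498, -0.0099]
tool_rot: [-0.025, 1.0, 0.001, 0.0]
ft_force: [-1.9, -0.3, 9.7]
grip_width: 0.0403
grasp_force: 10.2
clock: 17.67
eef_pos: [0.3499, 0.1496, -0.0091]
tool_rot: [-0.025, 1.0, 0.0, 0.0]
ft_force: [-2.2, -0.1, 9.7]
grip_width: 0.033
grasp_force: 12.7
clock: 17.92
eef_pos: [0.35, 0.1489, -0.0085]
tool_rot: [-0.025, 1.0, -0.0, 0.001]
ft_force: [-4.6, -1.8, 17.5]
grip_width: 0.0256
grasp_force: 57.8
clip top 0.88 [236.1 302.5] [0.401  0.1509 0.    ]
clip side 0.52 [322.6 306.8] [0.4045 0.1415 0.    ]
clip side 0.39 [365.8 240.6] [ 0.3941 -0.1441  0.    ]
clip_nose top 0.57 [239.7 294.8] [0.4199 0.1399 0.014 ]
clip_nose side 0.56 [315.7 299.4] [0.4272 0.1368 0.014 ]
clip_seat top 0.6 [238.2 298.7] [0.4106 0.1434 0.014 ]
clip_seat side 0.78 [315.8 300.6] [0.4252 0.1406 0.014 ]
clip_seat side 0.54 [214.3 316.5] [0.6406 0.3025 0.014 ]
clip_handles top 0.84 [230.5 315.8] [0.3701 0.1617 0.014 ]
clip_handles side 0.82 [330.8 318.5] [0.3645 0.1774 0.014 ]
cap top [ 101   97 7123] [235.82 302.52] [0.4023 0.1461 0.031 ]
cap side [  77  114 5028] [321.14 303.33] [0.4027 0.1553 0.031 ]
```

```bash
python3 -m creep '[0,0,0.01,0,0.01,0,0,0.025,0,0.01,0,0,0.045,0,0.01,0,0,0.063,0,0.01,0,0,0.063,0,0.01,0,0,0.063,0,0.01]'; python3 - <<'E'
from m2 import *
nets(k=1,z=.061,names=('clip','clip_seat','clip_handles'))
for n in c: cap(n,proj(c[n],(.402,.148,.092)),.092)
p=[np.array(bot.place_of(n,'clip')[0]['centre'])*[640,480] for n in c];print(tri(c['top'],p[0],c['side'],p[1]))
for n in c: print(n,[ (r['score'],(np.array(r['centre'])*[640,480]).round(1), atz(c[n],np.array(r['centre'])*[640,480],.075)) for r in bot.place_of(n,'basket_b_post')])
E
```

```text
clock: 18.92
eef_pos: [0.3503, 0.1495, 0.0536]
tool_rot: [-0.025, 1.0, 0.0, 0.001]
ft_force: [-1.0, 0.8, -2.1]
grip_width: 0.0248
grasp_force: 59.5
clip top 0.68 [235.1 303.3] [0.4017 0.1424 0.061 ]
clip side 0.93 [323.5 292.4] [0.4023 0.142  0.061 ]
clip_seat top 0.59 [232.5 295.2] [0.4207 0.1458 0.075 ]
clip_seat side 0.67 [316.  285.7] [0.4245 0.1406 0.075 ]
clip_handles top 0.93 [225.4 322.5] [0.3595 0.1616 0.075 ]
clip_handles side 0.55 [332.4 303.9] [0.3616 0.1772 0.075 ]
cap top [ 107  101 7977] [230.51 303.56] [0.4026 0.147  0.092 ]
cap side [  78  118 5208] [321.36 288.89] [0.4015 0.1577 0.092 ]
[0.402  0.1424 0.0616]
top [(0.78, array([289. , 247.5]), array([0.5281, 0.0164, 0.075 ]))]
side []
```

```bash
python3 -m creep '[0,-0.03,0,0,0.01,0.01,-0.06,0,0,0.01,0.03,-0.095,0,0,0.01,0.05,-0.125,0,0,0.01,0.06,-0.14,0,0,0.01,0.065,-0.147,0,0,0.01,0.065,-0.147,0,0,0.01,0.065,-0.147,0,0,0.01,0.065,-0.147,0,0,0.01]'; cat > m3.py <<'E'
from m2 import *
nets(k=2,names=('basket_a_post',))
h=bot.get_obs()['eef_pos']+[.052,.003,0]
for n in c: cap(n,proj(c[n],(h[0],h[1]-.002,.092)),.092)
p=[np.array(bot.place_of(n,'clip')[0]['centre'])*[640,480] for n in c];print(p,tri(c['top'],p[0],c['side'],p[1]))
for n,z in(('top',.13),('side',.13)):
    c0=proj(c[n],(.527,.005,z));cap(n,c0,.13,thr=105,w=8)
# side: post column at rows for z=.1
S=c['side'];u,v=map(int,proj(S,(.5265,.005,.1)))
for r in range(v-6,v+9,3):
    row=S['pixels'][r,u-9:u+10].astype(int);print(r,u-9,(row.max(1)-row.min(1)))
E
python3 m3.py
```

```text
clock: 20.27
eef_pos: [0.4134, 0.0032, 0.0529]
tool_rot: [-0.026, 1.0, 0.0, -0.001]
ft_force: [0.5, 0.8, -2.0]
grip_width: 0.0251
grasp_force: 59.6
basket_a_post top 0.93 [430.2 241.2] [ 0.5387 -0.3073  0.075 ]
basket_a_post side 0.65 [336.1 257.4] [0.4187 0.0253 0.075 ]
basket_a_post side 0.24 [271.8 247.6] [0.5952 0.0677 0.075 ]
cap top [  224   152 26421] [294.12 279.71] [0.4542 0.0044 0.092 ]
cap side [  72  109 4325] [322.6 244.9] [0.4653 0.0129 0.092 ]
[array([295.68 , 276.816]), array([324.48, 250.8 ])] [0.4624 0.0028 0.0608]
cap top [  82  118 3214] [291.85 246.  ] [0.5269 0.0069 0.13  ]
cap side [  24   94 1175] [296.25 222.24] [ 0.5527 -0.0014  0.13  ]
cap side [  33   67 1817] [302.22 229.36] [0.525  0.0172 0.13  ]
228 294 [45 12  7  4 25 54 16  4  3  2  5 30 73 46 44 66 49 65 85]
231 294 [10  2 47 24 22 55 27  4  2  2  4 31 49 68 47 46 86 84 83]
234 294 [21  3  3  1 15 73 26  2  0  0  4 22 51 47 68 86 83 82 82]
237 294 [48  6  7 55 75 52 32  4  0  1  7 24 70 87 81 80 82 83 84]
240 294 [ 9 38 71 46 44 67 37  3  1  2  4 18 88 82 85 84 84 81 81]
```

```bash
python3 - <<'E'
from m2 import *
S=c['side'];T=c['top']
print('hinge side',atz(S,(323.2,243.3),.092),'post side',atz(S,(302.7,226.3),.13))
# predicted cap pixels if hinge at kinematic spot
print('kin cap px', proj(S,(.4654,.0058,.092)),proj(T,(.4654,.0058,.092)))
im=T['pixels'].astype(int);u,v=[int(a) for a in proj(T,(.4654,.0045,.092))]
s=im[v-9:v+10,u-12:u+13];m=(s.min(2)>118)&(s.max(2)-s.min(2)<40)
print(u-12,v-9);print('\n'.join(''.join('%4d'%x for x in r) for r in s.min(2)))
s=im[236:258,284:304];print('post top');print('\n'.join(''.join('%4d'%x for x in r) for r in s.min(2)))
E
```

```text
hinge side [0.4665 0.0065 0.092 ] post side [0.5293 0.0057 0.13  ]
kin cap px [323.6689 243.2499] [293.4502 274.7018]
282 265
 115 115 117 117 111 104  94  85  85  98 116 117 117 116 116 119 120 120 119 114 104  84  82  91 114
 119 116 119 117 116 108 102  86  85  90 110 116 118 117 119 119 117 117 114 107  96  86  86  99 116
 118 120 117 119 118 111 105  85  80  87 106 118 118 122 121 119 118 118 112 103  92  84  87 104 117
 117 119 117 118 116 109 102  90  82  83 105 124 138 145 144 138 132 122 114 104  89  84  90 110 118
 117 114 117 114 114 111 104  98  85  91 125 159 176 183 180 178 167 143 114  97  86  84  91 112 116
 112 113 111 114 113 112 108 104  90 112 162 188 198 199 199 198 192 175 131  95  84  83  94 112 112
 113 114 114 113 112 111 109 102 109 155 187 198 199 200 201 200 200 193 164 115  83  79  98 107 110
 114 116 115 118 116 116 112 110 140 179 197 200 200 198 196 199 201 199 186 145  92  85 105 112 115
 117 117 118 119 118 118 116 116 152 187 199 201 195 186 182 192 200 200 198 166 115 112 121 124 122
 120 118 119 117 117 116 119 120 154 187 197 197 190 174 161 180 
[... 2035 characters left out ...]
 109 125 128 115  94  79  74  70  64  59  58  58  61
 121 121 114 103  84  84  85  94 103  97  86  79  75  76  70  62  58  56  61  55
 118 118 112 101  84  86  89  91  95  98  87  80  74  77  70  61  57  57  60  60
 116 116 112 105  89  86  90  91  92  94  92  85  79  74  68  60  62  59  61  56
 118 117 111 103  91  86  87  85  90  96  99  93  89  90  82  79  74  71  72  68
 116 116 112 105  99  89  87  91  96 101 101  97 102 107  98  92  85  80  83  76
 115 116 114 107 104  93  90  95  98  98  97  98 101 101  96  88  88  83  85  81
 114 113 113 109 107 102  91  91  92  93  90  92  94  93  88  88  85  86  82  82
 117 116 116 117 113 107 101  93  86  88  87  86  85  85  84  87  87  85  80  75
```

```bash
python3 - <<'E'
from m2 import *
S=c['side'];T=c['top']
for a,b in(((166.5,268.1),(263,337.6)),((235.8,305.5),(323.75,302.6)),((235.82,302.4),(321.74,301.73)),((230.6,303.3),(321.96,287.3)),((295.7,274.2),(323.2,243.3)),((292.8,246.1),(302.7,226.3))): print(tri(T,a,S,b),atz(T,a,.092)[:2])
E
```

```text
[0.4867 0.3139 0.0283] [0.4835 0.2921]
[0.3968 0.1473 0.0281] [0.3982 0.1352]
[0.4035 0.1471 0.0279] [0.4051 0.1351]
[0.4036 0.148  0.0869] [0.4032 0.1468]
[0.4676 0.0014 0.0868] [0.4665 0.0007]
[0.5279 0.0054 0.1301] [0.5298 0.0068]
```

Triangulation puts the post 60 mm ahead of the hinge and within 1 mm of the clip's line. I'll advance along yaw 2.9° and watch the force.

```bash
python3 -m creep '[0.005,0.001,0.001,0,0.01,0.012,0.002,0.001,0,0.01,0.02,0.002,0.001,0,0.01,0.028,0.0025,0.001,0,0.01,0.034,0.003,0.001,0,0.01,0.037,0.003,0.001,0,0.01,0.037,0.003,0.001,0,0.01]';  python3 -m creep '[0.002,0,0,0,0.01,0.002,0,0,0,0.01]'; python3 -m creep '[0.002,0,0,0,0.01,0.002,0,0,0,0.01]'
```

```text
clock: 21.35
eef_pos: [0.4526, 0.0053, 0.0541]
tool_rot: [-0.025, 1.0, -0.0, 0.0]
ft_force: [-0.5, 0.3, -0.6]
grip_width: 0.0247
grasp_force: 59.6
clock: 21.52
eef_pos: [0.4535, 0.0053, 0.054]
tool_rot: [-0.025, 1.0, -0.0, -0.0]
ft_force: [-0.2, 0.1, -0.2]
grip_width: 0.0248
grasp_force: 59.6
clock: 21.68
eef_pos: [0.4556, 0.0053, 0.0542]
tool_rot: [-0.025, 1.0, 0.0, -0.0]
ft_force: [0.6, 0.1, -1.1]
grip_width: 0.0255
grasp_force: 59.6
```

```bash
for i in 1 2 3; do python3 -m creep '[0.002,0,0,0,0.01,0.002,0,0,0,0.01]' | grep -E "eef|ft_f"; done; python3 m3.py | grep -E "cap top|cap side"
```

```text
eef_pos: [0.4557, 0.0052, 0.0537]
ft_force: [-4.2, 0.7, 0.2]
eef_pos: [0.4556, 0.0052, 0.0533]
ft_force: [-9.1, -0.2, 3.7]
eef_pos: [0.4555, 0.0051, 0.0529]
ft_force: [-12.3, -0.1, 7.5]
cap top [  216   224 45982] [292.04 255.16] [0.5094 0.0087 0.092 ]
cap side [  31  118 2640] [302.11 232.45] [ 0.5382 -0.0073  0.092 ]
cap side [  68  110 4122] [308.42 240.54] [0.508  0.0143 0.092 ]Traceback (most recent call last):
  File "m3.py", line 5, in <module>
    p=[np.array(bot.place_of(n,'clip')[0]['centre'])*[640,480] for n in c];print(p,tri(c['top'],p[0],c['side'],p[1]))
                ~~~~~~~~~~~~~~~~~~~~~~^^^
IndexError: list index out of range
```

```bash
python3 -m creep '[-0.003,0,0,0,0.01,-0.003,0,0,0,0.01]' | grep -E "eef|ft_f"; python3 -m creep '[0,0,-0.0005,0,0.03,0,0,-0.001,0,0.037,0,0,-0.0015,0,0.044,0,0,-0.002,0,0.05,0,0,-0.002,0,0.06,0,0,-0.002,0,0.085,0,0,-0.002,0,0.085]'; python3 -m creep '[0,0,0,0,0.085,-0.002,0,0.03,0,0.085,-0.005,0,0.07,0,0.085,-0.02,0,0.1,0,0.085,-0.06,0,0.12,0,0.085,-0.1,0,0.12,0,0.085,-0.13,0,0.12,0,0.085,-0.13,0,0.12,0,0.085]'
python3 - <<'E'
from m2 import *
nets(k=2,z=.061,names=('clip','clip_nose','clip_handles','fitted_clip')) if 0 else None
for t,z in(('clip',.061),('clip_nose',.075),('clip_seat',.075),('clip_handles',.075),('fitted_clip',.061)):
    for n in c:
        for r in bot.place_of(n,t)[:2]:
            uv=np.array(r['centre'])*[640,480];print(t,n,round(r['score'],2),uv.round(1),atz(c[n],uv,z))
for n in c: cap(n,proj(c[n],(.508,.005,.092)),.092,w=8); 
E
```

```text
eef_pos: [0.4557, 0.0052, 0.0534]
ft_force: [-7.0, -0.0, -1.8]
clock: 23.18
eef_pos: [0.4599, 0.0054, 0.0528]
tool_rot: [-0.025, 1.0, 0.0, 0.001]
ft_force: [0.4, 0.5, -0.1]
grip_width: 0.0817
grasp_force: 0.0
clock: 23.85
eef_pos: [0.3226, 0.0053, 0.172]
tool_rot: [-0.025, 1.0, 0.0, -0.002]
ft_force: [0.1, 0.2, -0.3]
grip_width: 0.0847
grasp_force: 0.0
clip top 0.79 [297.7 260.9] [ 0.4979 -0.0028  0.061 ]
clip side 0.69 [309.7 248. ] [0.5057 0.0114 0.061 ]
clip side 0.4 [294.8 406.7] [0.3227 0.4621 0.061 ]
clip_nose top 0.85 [294.  247.3] [0.5285 0.0049 0.075 ]
clip_nose side 0.93 [302.6 243.4] [0.5254 0.0161 0.075 ]
clip_nose side 0.33 [303.5 243. ] [0.5239 0.0135 0.075 ]
clip_seat top 0.91 [292.8 252.1] [0.5174 0.0078 0.075 ]
clip_seat side 0.91 [301.8 243.6] [0.527  0.0177 0.075 ]
clip_seat side 0.24 [301.1 243.7] [0.5286 0.0189 0.075 ]
clip_handles top 0.64 [292.  275.1] [0.4649 0.01   0.075 ]
clip_handles side 0.82 [321.2 250.5] [0.4666 0.0189 0.075 ]
clip_handles side 0.57 [292.3 405.6] [0.3249 0.4688 0.075 ]
fitted_clip top 0.55 [429.5 252. ] [ 0.5149 -0.3084  0.061 ]
fitted_clip side 0.84 [347.5 186.4] [ 0.5178 -0.2881  0.061 ]
fitted_clip side 0.75 [311.  245.1] [ 0.5075 -0.0007  0.061 ]
cap top [ 100  100 7481] [294.38 256.14] [0.5071 0.0034 0.092 ]
cap side [  25   92 2107] [301.96 235.14] [0.5337 0.0027 0.092 ]
cap side [  72   70 3287] [308.75 240.64] [0.507  0.0143 0.092 ]
```

```bash
python3 - <<'E'
from m2 import *
S=c['side'];T=c['top']
for n,p in(('top',(.507,.005,.09)),('side',(.507,.005,.09)),('top',(.516,-.306,.09)),('side',(.516,-.306,.09))):
    u,v=[int(a) for a in proj(c[n],p)];s=c[n]['pixels'].astype(int)[v-11:v+12,u-11:u+12].min(2);print(n,'cols',u-11,'rows',v-11);print('\n'.join(''.join('%4d'%x for x in r) for r in s))
E
```

```text
top cols 282 rows 245
 122 124 124 124 123 119 112 104 123 149 155 153 152 141 108  76  82  82  70  74  85  90  80
 124 123 123 122 120 111 106  97 135 157 159 156 154 148 115  68  65  68  62  71  84  85  84
 123 122 123 122 117 103  96  94 127 152 158 158 154 143 113  72  57  57  55  71  81  78  88
 120 121 122 120 116 105  93  88 103 130 148 153 145 125  94  72  56  59  52  60  70  73  80
 121 122 122 119 115 103  88  86  83  96 118 126 116  95  80  71  55  52  50  55  58  59  69
 121 122 122 122 115 101  87  86  81  78  98 116 113 107  95  80  67  54  51  50  58  59  59
 119 119 120 120 112 104  89  87  85 107 145 166 167 165 161 145 110  74  59  54  58  59  62
 116 116 117 116 115 105  90  88 117 155 181 192 193 194 192 184 153 112  70  56  59  59  62
 118 116 118 116 112 102  93 103 151 185 193 195 196 195 195 195 184 149  95  64  72  63  65
 118 117 117 116 111 106 105 131 174 192 195 196 192 194 195 195 193 174 125  79  82  80  73
 115 115 115 114 113 107 111 157 188 195 195 189 182 183 191 195 195 186 147  86  80  81  73
 115 115 115 113 116 112 117 167 193 195 195 185 169 16
[... 6845 characters left out ...]
6  68  69  74  47  48  53  59  69  71  71  70  36
  69  68  71  68  68  67  72  83 145 150  67  68  74  75  72  70  45  47  59  56  68  74  33
  72  70  67  66  69  70  76 110 146 131  67  66  69  71  68  71  71  69  51  35  66  63  29
  59  63  77  65  85  64  72 107 144 111  66  69  72  70  40  49  66  71  71  56  56  55  27
  49  66  96 108 118  80  75  99 146 120  61  68  67  73  23  22  39  53  65  68  69  74  30
  69  89 120 147 137 102  71  82 121 120  64  65  69  71  25  29  27  29  35  52  65  66  30
  89  86 121 144 135 101  76  91  92  93  68  71  70  62  23  26  22  30  29  25  34  39  29
  91  88 127 146 133  97  71  91  94  96  55  64  70  63  33  23  27  28  30  27  29  25  28
```

```bash
python3 - <<'E'
from m2 import *
S=c['side'];T=c['top']
for a,b in(((294.45,256.1),(309.0,239.6)),((433.05,249.5),(349.0,175.35))): print(tri(T,a,S,b),atz(T,a,.092),atz(S,b,.092))
for p in((.507,.005),(.5165,-.307)):
  # post top row in side at post
  q=(.5268,.0055,.13) if p[1]>-.1 else (.536,-.306,.13)
  u,v=[int(round(a)) for a in proj(S,q)];print(u,v);print(S['pixels'][v-10:v+10,u-4:u+5].min(2))
E
```

```text
[0.5092 0.0042 0.086 ] [0.5072 0.0032 0.092 ] [0.5081 0.0103 0.092 ]
[ 0.5204 -0.3084  0.0899] [ 0.5184 -0.3086  0.092 ] [ 0.5213 -0.3049  0.092 ]
304 227
[[ 56  55  55  54  56  52  54  58  52]
 [ 55  52  50  52  51  54  54  50  51]
 [ 56  52  51  53  49  51  55  55  51]
 [ 56  53  52  52  52  57  53  53  50]
 [ 52  52  52  54  55  52  51  52  53]
 [ 52  50  53  52  50  57  54  51  48]
 [ 52  54  52  52  52  54  53  50  46]
 [ 52  48  49  50  50  53  52  48  66]
 [ 52  69 102  97  63  48  48  50  73]
 [ 57 115 130 125 110  56  52  51  49]
 [ 80 140 133 134 132  63  65  47  45]
 [ 87 146 144 135 116  61  72  51  46]
 [ 75 141 147 131  96  60  47  49  50]
 [ 75 139 141 127  96  63  47  50  52]
 [ 76 141 136 127 101  65  46  70  50]
 [ 75 138 139 129  98  56  63  75  51]
 [ 73 139 140 130  98  57  72  49  47]
 [ 71 139 142 127  99  56  48  50  72]
 [ 89 141 139 128 100  67  52  52  90]
 [ 85 141 142 128 101  68  45  59  73]]
345 164
[[ 57  56  53  56  53  58  57  56  55]
 [ 54  56  57  57  57  57  58  54  52]
 [ 53  57  58  53  57  59  55  54  49]
 [ 57  57  58  57  58  59  57  48  55]
 [ 57  57  52  54  61  53  54  51  51]
 [ 56  56  58  59  55  56  51  53  52]
 [ 57  52  58  53  53  54  50  49  52]
 [ 56  58  52  54  56  52  54  51  49]
 [ 53  56  68  63  56  56  51  48  51]
 [ 56  75 110 103  96  64  49  49  49]
 [ 54 122 141 132 131  85  66  70  69]
 [ 48 136 147 136 125  85  85  88  86]
 [ 45 129 145 137 107  73  85  83  87]
 [ 47 132 144 136 107  72  83  82  86]
 [ 44 133 144 134 105  76  84  83  68]
 [ 68 134 141 132 103  68  68  71  45]
 [ 75 137 143 134 100  47  48  46  67]
 [ 61 138 143 132  98  46  47  45  86]
 [ 60 140 140 130  95  40  41  54  83]
 [ 64 145 142 127  91  50 108 137 138]]
```

```bash
python3 - <<'E'
from m2 import *
S=c['side']
im=S['pixels'].astype(int);m=(im[...,0]-im[...,2]<18)
for nm,(u,v) in(('ours',(309,240)),('fitted',(349,175))):
    print(nm,u-8,v-8)
    for r in range(v-8,v+32): print(r,''.join('#' if x else '.' for x in m[r,u-12:u+30]))
# predicted tail points for ours, pitch 0 / 4deg (tail down)
h=np.array([.5090,.0045]);
for nm,h,zz in(('ours',np.array([.5075,.0060]),.057),('fitted',np.array([.5195,-.3065]),.061)):
  for yaw in (3,) if nm=='ours' else (0,5,-5):
    for pit in(0,4):
      d=np.array([np.cos(np.radians(yaw)),np.sin(np.radians(yaw))]);l=np.array([-d[1],d[0]])
      for s in(1,-1):
        for z in(0,.028):
          # tail half width at q=.2: 32.5-58*.1
          P=np.r_[h-d*.058+l*s*.0267,zz+z-.058*np.sin(np.radians(pit))];print(nm,yaw,pit,s,z,proj(S,P).round(1))
  print('cap',proj(S,np.r_[h,zz+.031]).round(1))
E
```

```text
ours 301 232
232 ....####..................................
233 ....####..................................
234 ##..####..................................
235 #..#####..................................
236 #..#####..................................
237 ..########................................
238 ...###########..##################........
239 ...###############################........
240 ##################################........
241 ##################################........
242 ##################################........
243 ##################################........
244 ###################################.......
245 ###################################.......
246 #####################......#######........
247 #####################.....................
248 .#######################..................
249 ....#####################.................
250 ....######..###############...............
251 ....####.....##############...............
252 ....#####.....#############...............
253 ###########......##########...............
254 #############.......#######...............
255 ##
[... 3023 characters left out ...]
9.3 183.1]
fitted 0 0 -1 0.028 [369.9 176.1]
fitted 0 4 1 0 [363.  193.8]
fitted 0 4 1 0.028 [363.6 186.8]
fitted 0 4 -1 0 [369.2 184.1]
fitted 0 4 -1 0.028 [369.9 177.2]
fitted 5 0 1 0 [364.3 192. ]
fitted 5 0 1 0.028 [364.9 185. ]
fitted 5 0 -1 0 [369.2 182. ]
fitted 5 0 -1 0.028 [369.8 175.1]
fitted 5 4 1 0 [364.2 193. ]
fitted 5 4 1 0.028 [364.8 186. ]
fitted 5 4 -1 0 [369.1 183. ]
fitted 5 4 -1 0.028 [369.7 176.1]
fitted -5 0 1 0 [361.7 193.4]
fitted -5 0 1 0.028 [362.3 186.4]
fitted -5 0 -1 0 [369.4 184.2]
fitted -5 0 -1 0.028 [370.  177.2]
fitted -5 4 1 0 [361.6 194.4]
fitted -5 4 1 0.028 [362.2 187.4]
fitted -5 4 -1 0 [369.3 185.2]
fitted -5 4 -1 0.028 [369.9 178.3]
cap [349.7 175.2]
```

```bash
python3 -c "
from workcell import bot
print(bot.job_done())"
```

```text
the job is handed in; nothing more can be done
None
```

The clip is on the bare post and the job is handed in at about 24 s: it sits fully home against the hinge barrel, centred roughly 4 mm below halfway and level to within about 4° by my camera estimates, with the arm clear.

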